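Swing the bench magnifier over the tray of snaps

ROBOT

A 6-joint arm with a two-finger parallel gripper is mounted at the origin on the work surface; the furniture and walls round the work are solid. World frame = base frame: x ahead of the robot, y to its left, z up, the work surface at z = 0. Lengths are in m, angles in rad, forces in N, time in s.
With the tool pointing down it reaches from about 0.425 to 1.125 m from the base axis. Payload 14.9 kg.
Tool frame: the origin (TCP) lies on the front face of the gripper's body, between the roots of the fingers; the fingertips stand 78 mm ahead of it and the grasp point (between the pads) lies 60 mm ahead of it (robot.tcp_to_grasp is the distance from the TCP to the grasp point, in m); x points along the fingers, z is the direction in which the jaws open and shut, and the axes are right-handed (so a half turn about x gives the same grasp; the last joint's range is limited). The gripper opens to 91 mm and grips with 3 to 60 N. Pads are 32 mm wide; open, the fingers measure 118 mm over their backs; the gripper's body (76 mm by 178 mm) begins 60 mm behind the grasp point.
Start: joints at [-1.197, 0.379, 1.734, -0, 1.028, -0.033], TCP at [0.277, -0.643, 0.292] pointing down, gripper open.
Joint ranges: [-2.77, 2.77], [-0.74, 2.19], [0, 2.66], [-1.06, 4.2], [0.31, 2.87], [-3.08, 3.08]. Speed limits (rad/s): [1.89, 1.89, 2.39, 3.14, 3.14, 3.14].

INTERFACE

Orientations are given as a rotation vector (axis times angle).
In Python, from plant import robot gives the robot as it stands.
- The arm moves only by the tool jog_arm, never from a script. Its argument "rows" is one flat list of numbers, 7 for each row, row after row: the shift along the tool's x, y, z in cm, then the turn, a rotation vector about the tool's x, y, z in rad, then the opening in per cent of the stroke, from 0 (shut) to 100 (fully open). In form: [dx, dy, dz, wx, wy, wz, fingers, dx, dy, dz, wx, wy, wz, fingers, ...]. A call has 1 to 12 rows; each row shifts and turns the pose as measured when the row begins, along the tool's axes as they then stand; what a row does not reach is not made up. A row lasts 1/10 s, in which the tool goes at most 50 mm and 8.59 degrees, less where a joint would pass 70% of its speed; a pose out of reach is approached as far as the arm can. A call is refused whole if a number of a shift passes 5 or a number of a turn 0.15, either way. A call with a gripper value outside its range is refused whole. The fingers move at their own pace and stop on an object; "grip_force" is the grip in N (left out, the last holds). Time passes only in rows, so rows that do not move let the fingers close. It gives the time, the measured TCP pose, the force and the opening at its end, in the units of the state.
- robot.sense(): the state, without advancing time (a new reading comes with each control period).
- robot.snapshot(name): name is "side" or "top"; returns (picture, depth): 480x640x3 uint8, blue, green, red; 480x640 float32, m along the optical axis (not along the pixel's ray), 0 where there is no reading.
- robot.get_calibration(name): a dict with "camera_matrix" (3x3 intrinsics, pixels), "rvec" (rotation vector, rad) and "tvec" (3), from world to camera coordinates, as OpenCV has them. Camera axes: x right, y down, z forward; pixel columns grow to the right and rows downward; lengths in m; the calibration is good to about 2 mm. A picture is of the moment at which its call begins. get_calibration takes no time and is no camera call.
- robot.job_done(): hands the job in, once; it reports no verdict.
The state is a dict: "time_s": time; "joint_positions": joint angles; "joint_vel": joint speeds; "joint_efforts": joint torques, N m; "eef_pos": TCP position; "tool_rot": TCP orientation; "force": force on the tool from outside, world axes, zero at the start; "ft_torque": the same for the moment, N m; "opening": finger opening in m.
Only numpy, scipy, OpenCV 4.12 (cv2) and the standard library are available. Lean on these libraries where they do the work, as an engineer would, in place of code of your own. Each camera call takes 0.05 s, during which the arm holds its last target.

TASK

The snaps in the little open tin tray are to be checked under the bench magnifier. Take the magnifier by its upright grip and swing its arm round until the lens stands centred straight above that tray, then let go so that it stays there. Leave the tray, the round tin and the swatch block where they lie.

Things in the scene. Friction and masses are not known exactly. Their poses are not given: they have to be found in the camera images.
- grip_center (a point): Centre of the gripping part of the magnifier's upright black grip: a round peg, 20 mm in diameter, that rises 43 mm from a flat washer on top of the swing arm, next to the lens (it ends 17 mm above this point; the washer is 26 mm below it). It is fixed to the arm, 170 mm from the swing axis on the straight line from the axis to the lens, about 175 mm above the desk, and is the highest part of the magnifier. Everything else on the arm is lower.
- lens_center (a point): Centre of the magnifier's round lens, a glass disc in a black ring 100 mm across and 16 mm thick that lies level at the end of the swing arm, 137 mm above the desk and 230 mm from the swing axis (60 mm beyond the grip).
- swing_axis (a point): Point on the vertical axis about which the swing arm turns, at the arm's height (137 mm above the desk), on top of the post of the magnifier's heavy round grey foot (140 mm across), which does not move. The hinge is stiff: it takes about 4 N sideways at the grip to turn it, and the arm stays where it is left. It turns level only, about 85 degrees either way from its middle; the tray's place is always within its swing.
- tray_center (a point): Centre, 8 mm above the desk, of the small open rectangular tin tray of snaps, 60 x 85 x 16 mm, loose on the desk. It lies under the circle that the lens runs along, to within about 10 mm.
- round_tin: Bystander: round metal tin with a lid, 70 mm across, 36 mm high, loose on the desk under the circle of the lens. Origin at the centre of its underside.
- swatch_block: Bystander: flat rectangular block of leather swatches, 46 x 90 x 15 mm, loose on the desk under the circle of the lens. Origin at the centre of its underside.
Things that resemble listed ones, but are neither listed nor needed, are in the scene too. Of the things that look like the part that bears tray_center, the larger one is meant.

How it is judged:
At the end, for the whole second after the job is handed in: The lens centre stands within 20 mm, seen from above, of the centre of the tray of snaps, and stays there with the grip let go (horizontal distance between lens_center and tray_center below 0.02 m); the robot touches nothing.
It fails at once if the tray of snaps was moved more than 12 mm (distance of tray_center from where it was at the start of the episode above 0.012 m).
It fails at once if the round tin was moved more than 20 mm (distance of round_tin from where it was at the start of the episode above 0.02 m).
It fails at once if the swatch block was moved more than 20 mm (distance of swatch_block from where it was at the start of the episode above 0.02 m).
It also fails if it takes over 38 s, if anything falls off the work surface, if the arm or the gripper's body presses on something with over 40 N, if the wrist force passes 120 N, or if a joint passes its speed limit or range.

## Working session

There is one attempt and no reset: what is moved stays moved. The work goes in short steps, Python scripts to look and compute and a tool call to move; the robot and the scene stay as the last step left them, time stands still between calls to the robot, and variables do not carry over. Pictures are saved under pics/ and viewed, and the job is handed in when it is done.

Besides the shell and the picture viewer there is one more tool, called as name(argument=value, ...) on one line, values as JSON. jog_arm: Moves the arm, as the interface text tells. Its arguments: {"type":"object","properties":{"rows":{"type":"array"},"grip_force":{"type":"number"}},"required":["rows"]}

```bash
mkdir -p pics; ls
python3 - <<'E'
from plant import robot
import cv2,numpy as np
for n in("top","side"):
    p,d=robot.snapshot(n); cv2.imwrite(f"pics/{n}0.png",p); np.save(f"pics/{n}0d.npy",d)
    c=robot.get_calibration(n); R=cv2.Rodrigues(np.array(c["rvec"]))[0]
    print(n,c["camera_matrix"],(-R.T@np.array(c["tvec"]).ravel()).round(3),R.round(2).tolist())
s=robot.sense();print(s["eef_pos"],s["tool_rot"],cv2.Rodrigues(np.array(s["tool_rot"]))[0].round(3),s["time_s"],s["opening"])
E
```

```text
pics
top [[491.38165547   0.         320.72541092]
 [  0.         491.38165547 240.53908981]
 [  0.           0.           1.        ]] [0.411 0.018 1.083] [[0.01, -1.0, 0.0], [-0.99, -0.01, -0.13], [0.13, -0.0, -0.99]]
side [[605.09725593   0.         320.99140617]
 [  0.         605.09725593 243.92539956]
 [  0.           0.           1.        ]] [ 1.1   -0.326  0.831] [[0.54, 0.84, 0.01], [0.62, -0.39, -0.68], [-0.57, 0.37, -0.74]]
[ 0.27684255 -0.64261889  0.29165746] [ 0.905106    1.37545576 -0.90419608] [[-0.     0.918  0.396]
 [ 0.001  0.396 -0.918]
 [-1.     0.    -0.001]] 0.1 0.09126127526233535
```

View pics/top0.png

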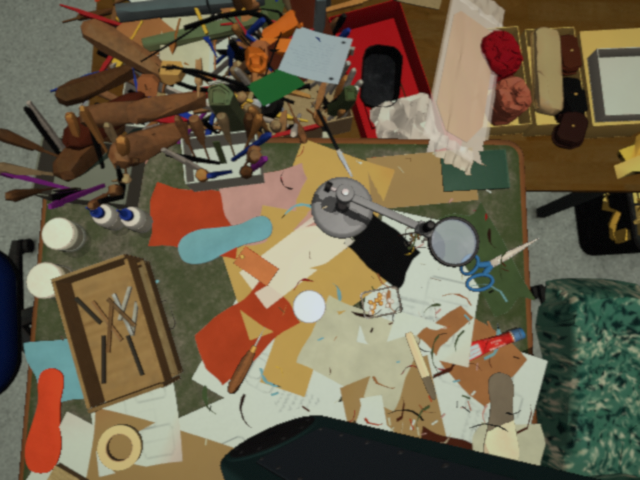

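View pics/side0.png

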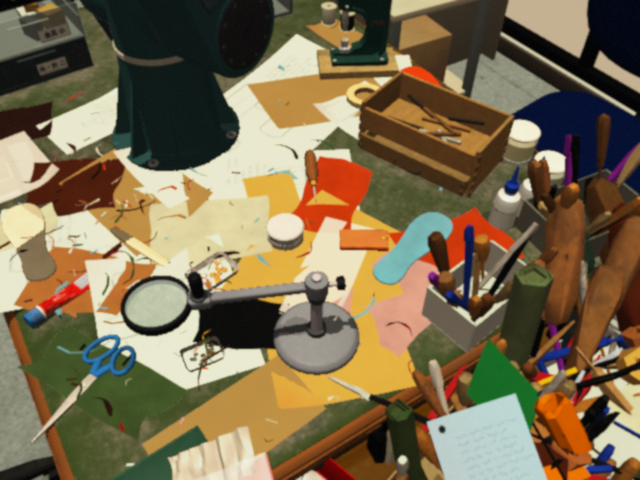

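```bash
cat > h.py <<'E'
import cv2,numpy as np
from plant import robot
def cal(n):
    c=robot.get_calibration(n);return np.array(c["camera_matrix"]),cv2.Rodrigues(np.array(c["rvec"]))[0],np.array(c["tvec"]).ravel()
def ray(n,uv,z):
    K,R,t=cal(n);o=-R.T@t;d=R.T@np.linalg.inv(K)@np.array([uv[0],uv[1],1.]);return (o+d*(z-o[2])/d[2])[:2].round(4)
def pix(n,P):
    K,R,t=cal(n);q=K@(R@np.array(P)+t);return (q[:2]/q[2]).round(1)
E
python3 - <<'E'
from h import *
a=cv2.imread("pics/top0.png");b=cv2.imread("pics/side0.png")
cv2.imwrite("pics/t1.png",cv2.resize(a[160:340,280:500],None,fx=3.3,fy=3.3,interpolation=cv2.INTER_CUBIC))
cv2.imwrite("pics/s1.png",cv2.resize(b[230:390,110:370],None,fx=3,fy=3,interpolation=cv2.INTER_CUBIC))
print(ray("side",(215,270),.016),ray("side",(205,352),.016),ray("top",(382,302),.016),ray("side",(285,230),.03),ray("top",(309,307),.036))
print(pix("top",[*ray("side",(205,352),.016),.016]))
E
```

```text
[ 0.4237 -0.1091] [ 0.5679 -0.1958] [ 0.4228 -0.1176] [0.4165 0.0379] [0.4106 0.0392]
[417.1 235.7]
```

View pics/t1.png

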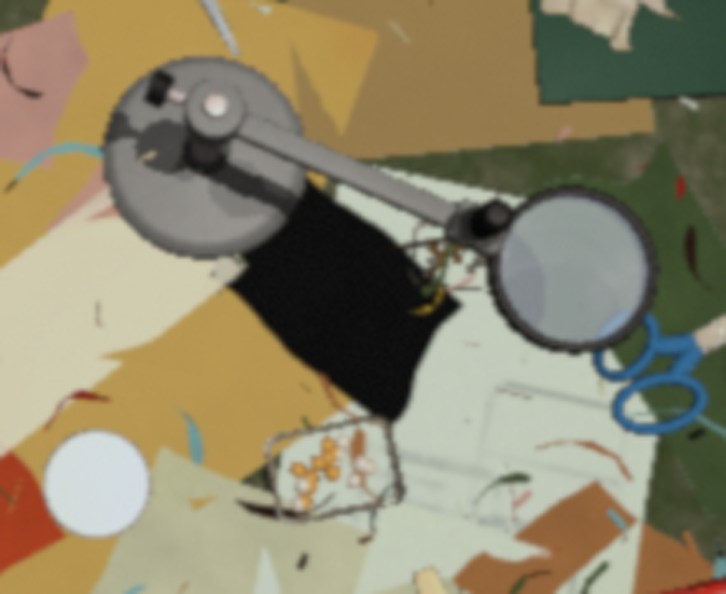

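View pics/s1.png

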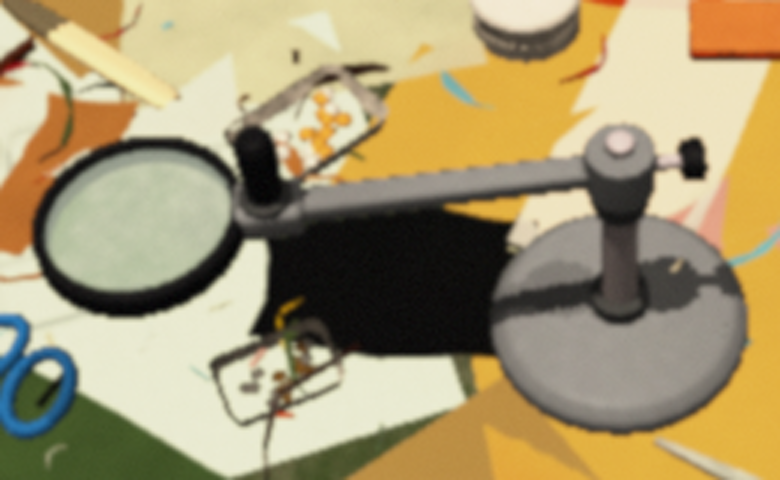

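Run:
```python
from h import *
t=lambda u,v:(280+(u+.5)/3.3-.5,160+(v+.5)/3.3-.5)
s=lambda u,v:(110+(u+.5)/3-.5,230+(v+.5)/3-.5)
q=np.array([ray("top",t(*p),.016) for p in[(268,440),(385,418),(402,498),(280,520)]])
print("tray",q,q.mean(0),np.linalg.norm(q-np.roll(q,1,0),axis=1))
q2=np.array([ray("side",s(*p),.016) for p in[(228,135),(335,67),(386,108),(290,180)]])
print("tray side",q2,q2.mean(0))
d=np.load("pics/top0d.npy")
def dz(u,v):
    K,R,tt=cal("top");z=d[int(round(v)),int(round(u))];c=z*np.linalg.inv(K)@[u,v,1];return R.T@(c-tt)
print("post",dz(*t(216,105)),"foot",dz(*t(280,160)),"lens",dz(*t(573,268)),"grip",dz(*t(494,214)))
L=ray("top",t(573,268),.137);A=ray("top",t(216,108),.165);F=ray("top",t(205,157),.015);G=ray("top",t(494,216),.192)
print("L",L,"A",A,"F",F,"G",G, np.linalg.norm(L-A),np.linalg.norm(G-A),np.linalg.norm(L-F))
print("side L",ray("side",s(137,226),.137),"G",ray("side",s(252,140),.190),"A",ray("side",s(620,140),.165))
for T in(q.mean(0),q2.mean(0)):print("r tray",np.linalg.norm(T-A),np.linalg.norm(T-F))
```

```text
tray [[ 0.4417 -0.0721]
 [ 0.4568 -0.1489]
 [ 0.4049 -0.1594]
 [ 0.39   -0.0798]] [ 0.42335 -0.11505] [0.05227026 0.07827036 0.05295149 0.08098253]
tray side [[ 0.4062 -0.157 ]
 [ 0.3912 -0.0809]
 [ 0.4365 -0.0698]
 [ 0.4557 -0.1408]] [ 0.4224   -0.112125]
post [ 0.63193419 -0.03007058  0.15751127] foot [ 0.62738741 -0.07994986  0.02139049] lens [ 0.54044638 -0.24137936  0.13869508] grip [ 0.56299755 -0.18336039  0.19246735]
L [ 0.5407 -0.2418] A [ 0.6284 -0.0297] F [ 0.6302 -0.0302] G [ 0.5619 -0.1834] 0.2295162303629092 0.16746922105270567 0.22974945048900552
side L [ 0.5381 -0.2414] G [ 0.5629 -0.1849] A [ 0.6348 -0.0316]
r tray 0.22210386083992323 0.22357648579401188
r tray 0.2218780760350152 0.2233663932309424
```

jog_arm(rows=[0,3.0,-2.1,0,0,0,100,0,3.0,-2.1,0,0,0,100,0,3.0,-2.1,0,0,0,100,0,3.0,-2.1,0,0,0,100,0,3.0,-2.1,0,0,0,100,0,3.0,-2.1,0,0,0,100,0,3.0,-2.1,0,0,0,100,0,3.0,-2.1,0,0,0,100,0,3.0,-2.1,0,0,0,100,0,3.0,-2.1,0,0,0,100])

```text
time_s: 1.1
eef_pos: [0.4728, -0.3216, 0.2891]
tool_rot: [0.911, 1.377, -0.909]
force: [-0.1, -0.9, 0.0]
opening: 0.0915
```

jog_arm(rows=[0,0,0,-0.1,0,0,100,0,0,0,-0.1,0,0,100,0,0,0,-0.1,0,0,100,0,0,0,-0.1,0,0,100,0,0,0,-0.1,0,0,100,0,0,0,-0.1,0,0,100,0,0,0,-0.1,0,0,100,0,0,0,-0.06,0,0,100])

```text
time_s: 1.9
eef_pos: [0.4741, -0.3159, 0.2872]
tool_rot: [0.298, 1.558, -0.29]
force: [0.6, 0.3, 0.7]
opening: 0.0911
```

```bash
cat > st.py <<'E'
from h import *
import sys
s=robot.sense();R=cv2.Rodrigues(np.array(s["tool_rot"]))[0];p=np.array(s["eef_pos"])
print(s["time_s"],p.round(4),"x",R[:,0].round(3),"zaxis deg",np.degrees(np.arctan2(R[1,2],R[0,2])).round(1),"F",np.round(s["force"],1),"open",s["opening"])
if len(sys.argv)>1:
    t=np.array(list(map(float,sys.argv[1:4])));print("cm to go in tool",(R.T@(t-p)*100).round(2))
E
python3 st.py 0.5627 -0.1845 0.235
```

```text
1.9 [ 0.4741 -0.3159  0.2872] x [-0.006  0.006 -1.   ] zaxis deg -21.5 F [0.6 0.3 0.7] open 0.0911146723317301
cm to go in tool [ 5.25 15.45  3.48]
```

Tips clear the peg top (tip z 0.209 vs 0.192). Move above the peg, then check.

jog_arm(rows=[-0.1,2.7,0.6,0,0,0,100,-0.1,2.7,0.6,0,0,0,100,-0.1,2.7,0.6,0,0,0,100,0,2.7,0.6,0,0,0,100,0,2.7,0.6,0,0,0,100,0,2,0.5,0,0,0,100,0,0,0,0,0,0,100])

```text
time_s: 2.6
eef_pos: [0.5651, -0.1794, 0.289]
tool_rot: [0.298, 1.561, -0.289]
force: [0.0, -0.1, -0.1]
opening: 0.0912
```

```bash
python3 st.py 0.5627 -0.1845 0.235
python3 - <<'E'
from h import *
p,d=robot.snapshot("side");cv2.imwrite("pics/s2.png",p)
E
```

```text
2.6 [ 0.5651 -0.1794  0.289 ] x [-0.008  0.008 -1.   ] zaxis deg -21.4 F [ 0.  -0.1 -0.1] open 0.09115403940468572
cm to go in tool [ 5.4  -0.58  0.02]
```

View pics/s2.png

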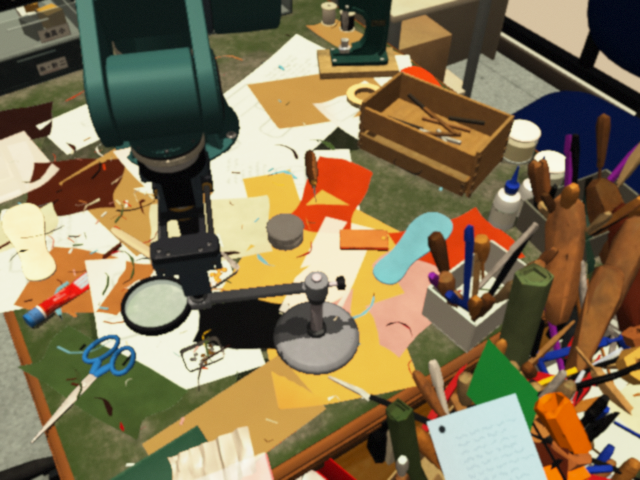

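The gripper is over the grip near (196,285), and the magnifier hasn't moved. Next I lower and close on it.

jog_arm(rows=[0,-0.5,0,0,0,0,100,1.3,0,0,0,0,0,100,1.3,0,0,0,0,0,100,1.3,0,0,0,0,0,100,1.0,0,0,0,0,0,100,0,0,0,0,0,0,100], grip_force=25)

```text
time_s: 3.25
eef_pos: [0.5593, -0.1873, 0.2339]
tool_rot: [0.301, 1.563, -0.292]
force: [-0.3, 0.2, 0.1]
opening: 0.091
```

```bash
python3 st.py 0.5627 -0.1845 0.236
```

```text
3.25 [ 0.5593 -0.1873  0.2339] x [-0.011  0.008 -1.   ] zaxis deg -21.6 F [-0.3  0.2  0.1] open 0.0909888892385875
cm to go in tool [-0.21  0.38  0.21]
```

jog_arm(rows=[-0.2,0.3,0.2,0,0,0,40,0,0,0,0,0,0,20,0,0,0,0,0,0,10,0,0,0,0,0,0,10,0,0,0,0,0,0,10,0,0,0,0,0,0,10,0,0,0,0,0,0,10])

```text
time_s: 3.95
eef_pos: [0.5633, -0.1851, 0.2373]
tool_rot: [0.3, 1.561, -0.292]
force: [-0.5, 0.7, 0.4]
opening: 0.0379
```

```bash
python3 st.py 0.4724 -0.0937 0.236
```

```text
3.95 [ 0.5633 -0.1851  0.2373] x [-0.01   0.007 -1.   ] zaxis deg -21.6 F [-0.5  0.7  0.4] open 0.03789370853385374
cm to go in tool [  0.29   5.16 -11.82]
```

Still closing.

jog_arm(rows=[0,0,0,0,0,0,5,0,0,0,0,0,0,5,0,0,0,0,0,0,5,0,0,0,0,0,0,5,0,0,0,0,0,0,5,0,0,0,0,0,0,5])

```text
time_s: 4.55
eef_pos: [0.5634, -0.1852, 0.2374]
tool_rot: [0.3, 1.561, -0.292]
force: [0.3, -0.2, -0.5]
opening: 0.0191
```

```bash
python3 st.py 0.4724 -0.0937 0.236
```

```text
4.55 [ 0.5634 -0.1852  0.2374] x [-0.009  0.007 -1.   ] zaxis deg -21.6 F [ 0.3 -0.2 -0.5] open 0.01906968131469717
cm to go in tool [  0.29   5.16 -11.83]
```

Gripped at 19 mm, which matches the 20 mm peg. Now I swing it along the arc.

jog_arm(rows=[0,0.03,-0.8,0.047,0,0,5,0,0.03,-0.8,0.047,0,0,5,0,0.03,-0.8,0.047,0,0,5,0,0.03,-0.8,0.047,0,0,5,0,0.03,-0.8,0.047,0,0,5,0,0.03,-0.8,0.047,0,0,5])

```text
time_s: 5.15
eef_pos: [0.5231, -0.1604, 0.2375]
tool_rot: [0.528, 1.513, -0.52]
force: [3.5, 0.1, -4.4]
opening: 0.0189
```

```bash
cat >> st.py <<'E'
g=p+.06*R[:,0];A=np.array([.630,-.030]);v=g[:2]-A
print("grasp",g.round(4),"r",np.linalg.norm(v).round(4),"ang",np.degrees(np.arctan2(v[1],v[0])).round(2))
E
python3 st.py 0.4724 -0.0937 0.236
```

```text
5.15 [ 0.5231 -0.1604  0.2375] x [-0.004  0.007 -1.   ] zaxis deg -38.3 F [ 3.5  0.1 -4.4] open 0.018935058741262726
cm to go in tool [ 0.21  2.09 -8.11]
grasp [ 0.5228 -0.16    0.1775] r 0.1684 ang -129.51
```

jog_arm(rows=[0,0.03,-0.8,0.047,0,0,5,0,0.03,-0.8,0.047,0,0,5,0,0.03,-0.8,0.047,0,0,5,0,0.03,-0.8,0.047,0,0,5,0,0.03,-0.8,0.047,0,0,5,0,0.03,-0.8,0.047,0,0,5,0,0.03,-0.8,0.047,0,0,5,0,0.03,-0.8,0.047,0,0,5])

```text
time_s: 5.95
eef_pos: [0.4819, -0.1101, 0.2375]
tool_rot: [0.828, 1.41, -0.821]
force: [4.1, -1.0, -4.3]
opening: 0.0194
```

```bash
python3 st.py 0.4724 -0.0937 0.236
```

```text
5.95 [ 0.4819 -0.1101  0.2375] x [ 0.001  0.005 -1.   ] zaxis deg -60.7 F [ 4.1 -1.  -4.3] open 0.01939815212791216
cm to go in tool [ 0.15 -0.02 -1.89]
grasp [ 0.4819 -0.1098  0.1775] r 0.1682 ang -151.67
```

jog_arm(rows=[0,0.03,-0.8,0.047,0,0,5,0,0.03,-0.8,0.047,0,0,5,0,0,-0.2,0,0,0,5,0,0,0,0,0,0,5,0,0,0,0,0,0,5])

```text
time_s: 6.45
eef_pos: [0.4738, -0.0931, 0.2374]
tool_rot: [0.901, 1.379, -0.893]
force: [0.7, 1.7, -0.1]
opening: 0.019
```

```bash
python3 st.py 0.4724 -0.0937 0.236;  python3 - <<'E'
from h import *
p,d=robot.snapshot("side");cv2.imwrite("pics/s3.png",p)
E
```

```text
6.45 [ 0.4738 -0.0931  0.2374] x [ 0.002  0.004 -1.   ] zaxis deg -66.1 F [ 0.7  1.7 -0.1] open 0.01900208502559039
cm to go in tool [ 0.14 -0.16  0.  ]
grasp [ 0.474  -0.0928  0.1774] r 0.1682 ang -158.07
```

View pics/s3.png

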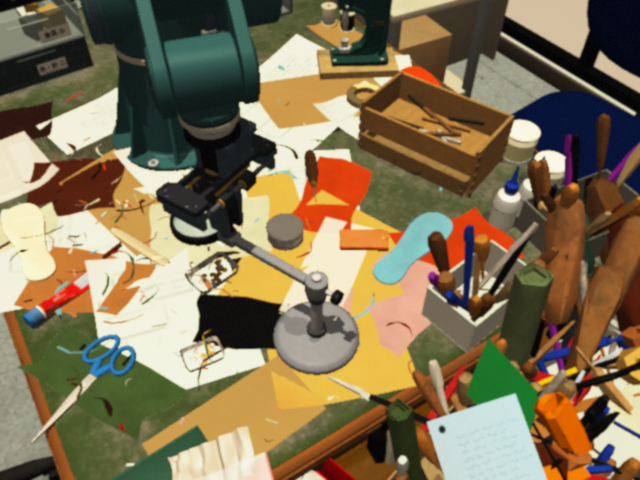

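The lens has swung to about (200,228). The tray is still at (213,270), and the tin and the smaller tray haven't moved. Next I let go and rise.

jog_arm(rows=[0,0,0,0,0,0,100,0,0,0,0,0,0,100,0,0,0,0,0,0,100,0,0,0,0,0,0,100,0,0,0,0,0,0,100,0,0,0,0,0,0,100,0,0,0,0,0,0,100,0,0,0,0,0,0,100])

```text
time_s: 7.3
eef_pos: [0.474, -0.0938, 0.2376]
tool_rot: [0.9, 1.379, -0.893]
force: [0.2, 0.9, 0.1]
opening: 0.0801
```

jog_arm(rows=[-1.5,0,0,0,0,0,100,-2,0,0,0,0,0,100,-2,0,0,0,0,0,100,-2,0,0,0,0,0,100,-2,0,0,0,0,0,100,-2,0,0,0,0,0,100,0,0,0,0,0,0,100])

```text
time_s: 8.0
eef_pos: [0.4732, -0.0941, 0.3562]
tool_rot: [0.899, 1.381, -0.894]
force: [1.1, 0.4, -0.2]
opening: 0.091
```

```bash
python3 st.py;  python3 - <<'E'
from h import *
p,d=robot.snapshot("side");cv2.imwrite("pics/s4.png",p)
E
```

```text
8.0 [ 0.4732 -0.0941  0.3562] x [-0.001  0.004 -1.   ] zaxis deg -66.1 F [ 1.1  0.4 -0.2] open 0.09098305930648834
grasp [ 0.4732 -0.0938  0.2962] r 0.1693 ang -157.85
```

View pics/s4.png

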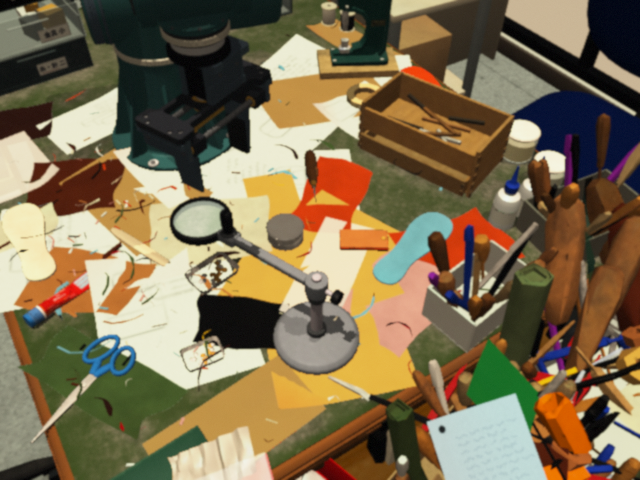

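Run:
```python
from h import *
b=cv2.imread("pics/s4.png")
cv2.imwrite("pics/s5.png",cv2.resize(b[180:310,150:310],None,fx=4.5,fy=4.5,interpolation=cv2.INTER_CUBIC))
K,R,t=cal("side");L=np.array([.630,-.030])+.23*np.array([np.cos(np.radians(-158)),np.sin(np.radians(-158))])
print(L,pix("side",[*L,.137]),ray("side",(201,221),.137),pix("side",[.423,-.1135,.016]))
```

```text
[ 0.41674771 -0.11615952] [200.  220.6] [ 0.4185 -0.1152] [212.5 270.8]
```

View pics/s5.png

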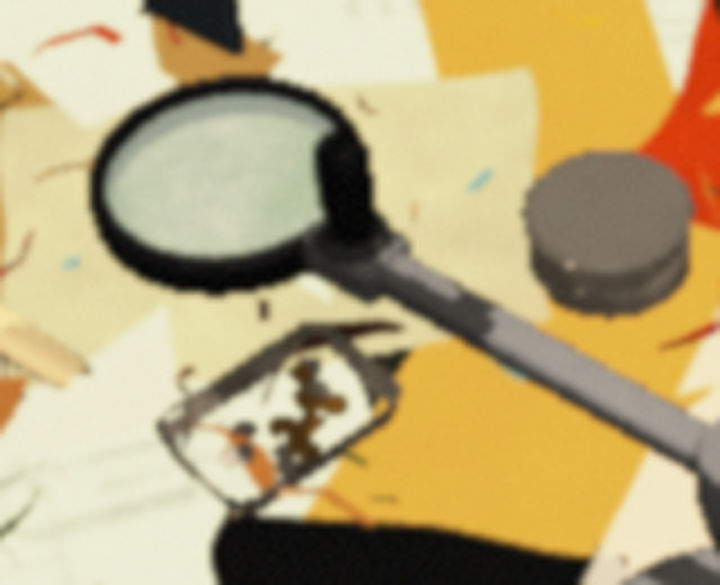

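Run:
```python
from h import *
l=ray("side",(200.3,220.8),.137);t=ray("side",(211,272),.016);print(l,t,np.linalg.norm(l-t))
print(robot.job_done())
```

```text
[ 0.4175 -0.116 ] [ 0.4241 -0.117 ] 0.00667532770731145
the job is handed in; nothing more can be done
None
```

The lens now stands over the larger tray of snaps, and I've handed the job in. I gripped the upright peg, swung the arm about 45° round, let go and lifted clear.

- **Lens position:** in the last side picture, taken after letting go, the lens centre is at about (0.418, -0.116) and the tray centre at about (0.424, -0.117). That is about 7 mm apart, against the 20 mm limit. Most of it is radial, because the tray lies about 7 mm inside the lens circle.
- **Other things:** by eye, the tray, the round tin and the smaller look-alike tray are where they were in the first picture. I took the flat orange block to be the swatch block; it also looks unmoved, but I didn't measure it.
- **Robot:** the gripper was open and about 86 mm above the peg. The wrist force during the swing read about 6 N at most, and the job took about 8 s.
- **Disagreement:** in the first pictures the two cameras put the tray centre about 3 mm apart, well within the margin. I made the last check with the side camera only.

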